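# Swing the bench magnifier over the circuit board

### The arm

A 6-joint arm with a two-finger parallel gripper is mounted at the origin on a cart in front of the work surface, level with it; the furniture and walls round the work are solid. World frame = base frame: x ahead of the robot, y to its left, z up, the work surface at z = 0. Lengths are in m, angles in rad, forces in N, time in s.
With the tool pointing down it reaches from about 0.25 to 0.85 m from the base axis. Payload 12.5 kg.
Tool frame: the origin (TCP) lies on the front face of the gripper's body, between the roots of the fingers; the fingertips stand 84 mm ahead of it and the grasp point (between the pads) lies 65 mm ahead of it; x points along the fingers, z is the direction in which the jaws open and shut, and the axes are right-handed (so a half turn about x gives the same grasp; the last joint's range is limited). The gripper opens to 93 mm and grips with 3 to 60 N. Pads are 15 mm wide; open, the fingers measure 128 mm over their backs; the gripper's body (75 mm by 188 mm) begins 65 mm behind the grasp point.
Start: joints at [-1.397, 0.351, 1.652, -0, 1.139, -0.085], TCP at [0.141, -0.532, 0.303] pointing down, gripper open.
Joint ranges: [-2.75, 2.75], [-0.79, 2.1], [0.01, 2.65], [-1.57, 4.71], [0.07, 3.14], [-2.87, 2.87]. Speed limits (rad/s): [2.22, 2.22, 2.79, 3.14, 3.14, 3.14].

### API

Orientations are given as a unit quaternion [x, y, z, w].
In Python, from station import bot gives the robot as it stands. The module is installed in compiled form; this text tells all that it offers.
- The arm moves only by the shell command python3 -m inch 'ROWS' [FORCE]. ROWS is JSON, a list of rows, each a list of 3 entries, a list of its own where there are three numbers: the finger opening in cm, from 0 to 9.3, then the shift along the tool's x, y, z in cm, then the turn about the tool's x in rad. In form: [[jaw, [x, y, z], turn], ...]. A call has 1 to 8 rows; each row is the pose to reach, as a shift and turn from the pose measured when the call began, along the tool's axes at that moment; what a row does not reach only later rows make up. A row lasts 1/10 s, in which the tool goes at most 50 mm and 8.59 degrees, less where a joint would pass 70% of its speed; a pose out of reach is approached as far as the arm can. A call with a gripper value outside its range is refused whole. The fingers move at their own pace and stop on an object; FORCE is the grip in N (left out, the last holds). Time passes only in rows, so rows that repeat a pose let the fingers close. It gives the time, the measured TCP pose, the force and the opening at its end, in the units of the state.
- bot.get_state(): the state, without advancing time (a new reading comes with each control period).
- bot.capture(name): name is "scene" or "top" or "wrist"; returns the picture (384x512x3 uint8, red, green, blue); there is no depth.
- bot.camera_info(name): a dict with "fx", "fy", "cx", "cy" (pixels), "cam_to_world" (4x4, takes a point from camera to world coordinates). Camera axes: x right, y down, z forward; pixel columns grow to the right and rows downward; lengths in m; the calibration is good to about 2 mm. A picture is of the moment at which its call begins: read the wrist's pose just before it. camera_info takes no time and is no camera call; for the wrist camera it gives the pose at the moment of the call.
- bot.finish_job(): hands the job in, once; it reports no verdict.
Trained networks look in the newest picture that a camera, given by its name, has taken for a name from the list of things; names that differ only in an ending like _2 or _b are one class to them, and where a whole thing is asked for, a point or a joint stands for the part that bears it (a point fixed in the world has none). Each returns a list of dicts, best first, with "confidence" (0 to 1); they miss things now and then, are a little off and sometimes report something else, mostly with a low value. They report only what shows in the picture. A call takes as long as a camera call.
- bot.regions_of(thing, camera): "region" (384x512 bool, what is visible of it) and "at" ([column, row] in pixels, amid what is visible of it).
- bot.place_of(thing, camera): "at" ([column, row] in pixels: a listed point, or the origin of a listed thing).
The state is a dict: "time_s": time; "joint_pos": joint angles; "joint_vel": joint speeds; "tau": joint torques, N m; "position": TCP position; "orientation": TCP orientation; "ft_force": force on the tool from outside, world axes, zero at the start; "torque": the same for the moment, N m; "opening": opening from 0.0 (shut) to 1.0 (fully open).
Only numpy, scipy, OpenCV 4.12 (cv2) and the standard library are available. Lean on these libraries where they do the work, as an engineer would, in place of code of your own. Each camera call takes 0.05 s, during which the arm holds its last target. There are 200 camera calls.

### The job

Swing the arm of the bench magnifier round by its red grip until the lens is centred straight above the green circuit board, then let go so that it stays there. Do not use the roll of tape or the black switch as the target, and leave the board lying where it is.

Things in the scene. Friction and masses are not known exactly. Their poses are not given: they have to be found in the camera images.
- pivot (a point): Point on the vertical axis of the magnifier's post, 140 mm above the worktop, level with the swing arm. The post's round grey foot (106 mm across) is fixed; the pivot's top is 22 mm above this point. The arm swings only level about this axis, 80 degrees either side of its middle, which points roughly at the robot. Friction holds it where released; moving it takes about 3 N at the grip.
- grip (a point): Centre of the red upright grip on the swing arm: cylinder, 18 mm diameter, 47 mm high, fixed to the arm 105 mm from the pivot axis, on the line from pivot to lens. This point is 174 mm above the worktop; the grip's top is 20 mm higher, its foot 27 mm lower, on the arm (top of the arm 148 mm above the worktop). Free all round, to be taken from above.
- lens (a point): Centre of the round clear lens in its black ring (outer diameter 94 mm) at the end of the arm, 175 mm from the pivot axis and 140 mm above the worktop.
- board_center (a point): Centre of the loose green circuit board, 45 x 75 x 13 mm, 40 g, flat on the worktop 175 mm (give or take 10) from the pivot axis, within the arm's swing. This point is 6 mm above the worktop. Bystanders on the same circle: a roll of black tape (67 mm across, 19 high) and a black switch with a green dome (46 x 62 x 28 mm). The lens passes above them all.

How it is judged:
At the end, for the whole second after the job is handed in: The lens centre stands within 20 mm horizontally of the circuit board's centre and stays there, the arm released, and the board is within 15 mm of where it lay at the start (horizontal distance between lens and board_center below 0.02 m and distance of board_center from where it was at the start of the episode below 0.015 m); the robot touches nothing.
It fails at once if the circuit board is shifted by more than 15 mm (distance of board_center from where it was at the start of the episode above 0.015 m).
It also fails if it takes over 35 s, if anything falls off the work surface, if the arm or the gripper's body presses on something with over 40 N, if the wrist force passes 120 N, or if a joint passes its speed limit or range.

## Working session

There is one attempt and no reset: what is moved stays moved. The work goes in short steps, Python scripts to look and compute and a shell command to move; the robot and the scene stay as the last step left them, time stands still between calls to the robot, and variables do not carry over. Pictures are saved under pics/ and viewed, about 8 in all and at most 12, crops included, and the job is handed in when it is done.

```bash
mkdir -p pics
cat > h.py <<'E'
import numpy as np, cv2
from station import bot
def ray(cam,at,z):
    i=bot.camera_info(cam);T=np.array(i["cam_to_world"])
    d=T[:3,:3]@np.array([(at[0]-i["cx"])/i["fx"],(at[1]-i["cy"])/i["fy"],1]);o=T[:3,3]
    return (o+d*(z-o[2])/d[2])
Z=dict(pivot=.14,grip=.174,lens=.14,board_center=.006)
def look(cams,names=Z):
    for c in cams:
        im=bot.capture(c)
        for n in names:
            for r in bot.place_of(n,c)[:2]:
                print(c,n,round(r["confidence"],2),np.round(r["at"]),np.round(ray(c,r["at"],Z[n]),4))
        yield c,im
E
python3 - <<'E'
from h import *
ims=[cv2.cvtColor(im,cv2.COLOR_RGB2BGR) for c,im in look(["scene","top"])]
cv2.imwrite("pics/a.png",cv2.resize(np.vstack(ims),(448,600)) if 0 else np.hstack([cv2.resize(i,(400,300)) for i in ims]))
cv2.imwrite("pics/top.png",ims[1])
s=bot.get_state();print(s["time_s"],s["position"],s["orientation"],s["opening"])
E
```

```text
scene pivot 0.74 [237. 167.] [ 0.5929 -0.0036  0.14  ]
scene grip 0.68 [278. 144.] [ 0.5362 -0.0819  0.174 ]
scene lens 0.84 [299. 152.] [ 0.5109 -0.1386  0.14  ]
scene board_center 0.77 [309. 259.] [0.4036 0.0489 0.006 ]
scene board_center 0.45 [278. 146.] [ 0.7018 -0.4366  0.006 ]
top pivot 0.79 [286. 133.] [0.5762 0.0173 0.14  ]
top grip 0.87 [336. 152.] [ 0.5363 -0.0717  0.174 ]
top lens 0.72 [369. 170.] [ 0.506  -0.1388  0.14  ]
top board_center 0.9 [261. 219.] [0.4058 0.0639 0.006 ]
0.5 [ 0.14078025 -0.53165629  0.30272841] [ 0.43130319  0.56034076 -0.43129185  0.56034198] 1.0003529417035053
```

View pics/a.png

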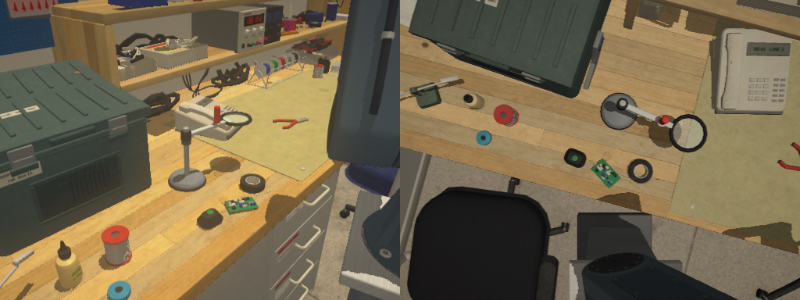

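View pics/top.png

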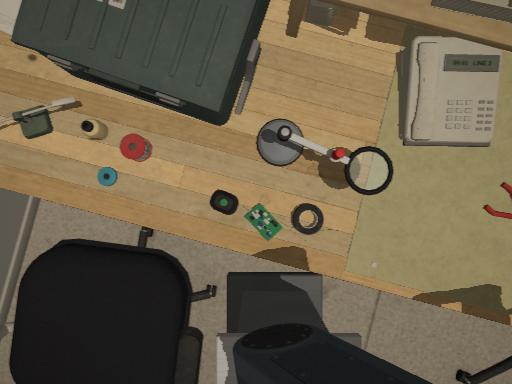

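```bash
cat >> h.py <<'E'
from scipy.optimize import least_squares
from scipy.spatial.transform import Rotation as Ro
def proj(i,p):
    T=np.linalg.inv(np.array(i["cam_to_world"]));q=T[:3,:3]@p+T[:3,3]
    return np.array([i["fx"]*q[0]/q[2]+i["cx"],i["fy"]*q[1]/q[2]+i["cy"]])
E
python3 - <<'E'
from h import *
obs=[];b=[]
for c in ["scene","top"]:
    bot.capture(c);i=bot.camera_info(c)
    for n in Z:
        for r in bot.place_of(n,c)[:1]: obs.append((i,n,np.array(r["at"])))
    for n in ["pivot","board_center"]:
        for r in bot.regions_of(n,c)[:2]:
            m=r["region"];ys,xs=np.nonzero(m);print(c,n,r["confidence"],r["at"],xs.min(),xs.max(),ys.min(),ys.max())
def pts(v):
    u=np.array([np.cos(v[2]),np.sin(v[2]),0]);p=np.array([v[0],v[1],.14])
    return dict(pivot=p,grip=p+.105*u+[0,0,.034],lens=p+.175*u,board_center=np.array([v[3],v[4],.006]))
f=lambda v:np.concatenate([proj(i,pts(v)[n])-a for i,n,a in obs])
s=least_squares(f,[.58,.01,-2,.4,.06],loss="soft_l1");v=s.x
print(v[:2],np.degrees(v[2]),v[3:],np.round(f(v),1).reshape(-1,2).tolist())
d=v[3:]-v[:2];print("board r,ang",np.hypot(*d),np.degrees(np.arctan2(d[1],d[0])),pts(v))
print("foot",ray("top",[280,142],.01),"posttop",ray("top",[284.5,132.5],.162))
print("case corner",ray("top",[225,122],.2),ray("top",[258,45],.2))
R=Ro.from_quat(bot.get_state()["orientation"]).as_matrix();print(R.round(3))
E
```

```text
scene board_center 0.76 [310.7, 258.8] 287 329 252 271
top pivot 0.96 [333.6, 153.8] 257 393 119 194
top board_center 0.95 [260.9, 219.7] 246 281 203 240
[0.57802351 0.01737524] -113.09323615534676 [0.40310543 0.056152  ] [[-0.1, 3.2], [2.2, 1.4], [0.0, 0.9], [-1.4, 1.2], [0.2, -0.4], [4.8, -0.1], [-1.0, -0.9], [1.4, 0.7]]
board r,ang 0.17916465362531764 167.5005146554933 {'pivot': array([0.57802351, 0.01737524, 0.14      ]), 'grip': array([ 0.53683952, -0.07921088,  0.174     ]), 'lens': array([ 0.50938352, -0.14360162,  0.14      ]), 'board_center': array([0.40310543, 0.056152  , 0.006     ])}
foot [0.57486086 0.02164764 0.01      ] posttop [0.57355768 0.02200499 0.162     ]
case corner [0.58652407 0.1296865  0.2       ] [0.72375771 0.07152559 0.2       ]
[[-0.     0.967  0.256]
 [ 0.     0.256 -0.967]
 [-1.    -0.    -0.   ]]
```

```bash
python3 -m inch '[[9.3,[0,6,-4],0],[9.3,[0,10,-6.8],-0.1],[9.3,[0,14,-9.5],-0.2],[9.3,[0,18,-12.2],-0.3],[9.3,[0,22,-15],-0.4],[9.3,[0,26,-17.7],-0.52],[9.3,[0,30,-20.4],-0.52],[9.3,[0,34,-23.1],-0.52]]'
cat >> h.py <<'E'
def togo(p,yaw):
    s=bot.get_state();R=Ro.from_quat(s["orientation"]).as_matrix()
    d=R.T@(np.array(p)-s["position"]);y=np.degrees(np.arctan2(R[1,2],R[0,2]))
    print("t",s["time_s"],"yaw",y.round(1),"pos",np.round(s["position"],4),"cm",(100*d).round(2),"turn",np.radians(y-yaw).round(3))
E
python3 -c "
from h import *
togo([.537,-.079,.303],-45)"
```

```text
time_s: 2.0
position: [0.4041, -0.2279, 0.303]
orientation: [0.273, 0.652, -0.273, 0.653]
ft_force: [-0.2, -1.1, -1.0]
opening: 0.999
t 2.0 yaw -45.4 pos [ 0.4041 -0.2279  0.303 ] cm [ 0.   19.92 -1.26] turn -0.007
```

```bash
python3 -m inch '[[9.3,[-1,4,-0.3],0],[9.3,[-2,8,-0.5],0],[9.3,[-2,12,-0.8],0],[9.3,[-2,16,-1],0],[9.3,[-2,20,-1.2],0],[9.3,[-2,20,-1.2],0],[9.3,[-2,20,-1.2],0]]'
python3 - <<'E'
from h import *
for c,im in look(["top","wrist"]):
    cv2.imwrite(f"pics/b_{c}.png",cv2.cvtColor(im,cv2.COLOR_RGB2BGR))
togo([.537,-.079,.303],-45)
E
```

```text
time_s: 2.7
position: [0.538, -0.0784, 0.3227]
orientation: [0.272, 0.653, -0.272, 0.653]
ft_force: [-0.0, -0.3, -0.5]
opening: 1.0
top pivot 0.89 [285. 133.] [0.5754 0.019  0.14  ]
top lens 0.91 [370. 167.] [ 0.511  -0.1416  0.14  ]
top board_center 0.57 [260. 218.] [0.4073 0.0657 0.006 ]
wrist grip 0.59 [250. 203.] [ 0.535  -0.0758  0.174 ]
wrist lens 0.91 [276. 253.] [ 0.5058 -0.1411  0.14  ]
wrist board_center 0.68 [122. 166.] [0.4025 0.0552 0.006 ]
t 3.2 yaw -45.4 pos [ 0.5379 -0.0791  0.3231] cm [ 2.01 -0.05 -0.07] turn -0.007
```

View pics/b_wrist.png

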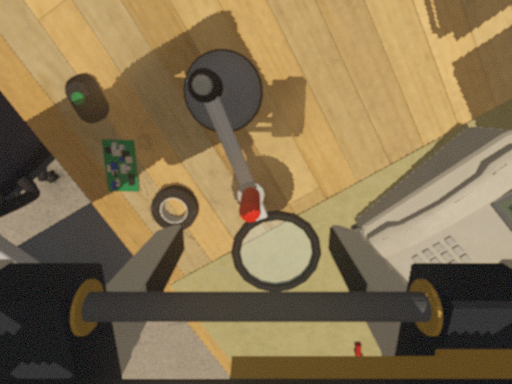

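```bash
python3 -m inch '[[9.3,[3,0,-0.3],0],[9.3,[5,0,-0.3],0],[9.3,[7,0,-0.3],0],[9.3,[8,0,-0.3],0],[9.3,[8,0,-0.3],0],[5,[8,0,-0.3],0],[3,[8,0,-0.3],0],[2.4,[8,0,-0.3],0]]' 15
python3 - <<'E'
from h import *
print("posttop wrist (pre-move pose n/a)")
for c,im in look(["wrist"]):
    cv2.imwrite(f"pics/c_{c}.png",cv2.cvtColor(im,cv2.COLOR_RGB2BGR))
print(bot.get_state()["ft_force"],bot.get_state()["opening"])
E
```

```text
time_s: 4.0
position: [0.5361, -0.0771, 0.244]
orientation: [0.273, 0.652, -0.273, 0.653]
ft_force: [0.0, -0.5, 0.9]
opening: 0.794
posttop wrist (pre-move pose n/a)
wrist pivot 0.82 [189.  80.] [0.576 0.019 0.14 ]
wrist grip 0.58 [253. 249.] [ 0.5352 -0.0758  0.174 ]
wrist lens 0.7 [288. 307.] [ 0.5049 -0.1424  0.14  ]
wrist board_center 0.75 [ 91. 182.] [0.3991 0.0553 0.006 ]
[-0.12272252  0.66412984  0.29448029] 0.5772421327850815
```

View pics/c_wrist.png

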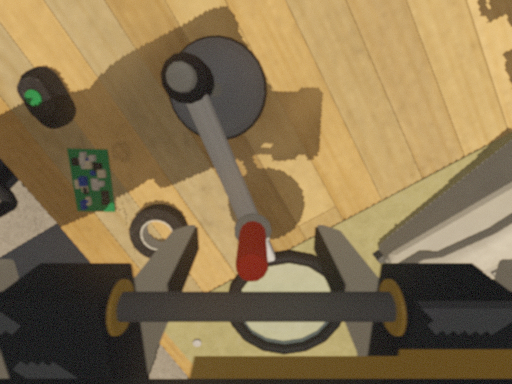

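```bash
python3 -m inch '[[1.2,[0,0,0],0],[1.2,[0,0,0],0],[1.2,[0,0,0],0],[1.2,[0,0,0],0],[1.2,[0,0,0],0],[1.2,[0,0,0],0]]' 15
python3 - <<'E'
from h import *
s=bot.get_state();print(s["ft_force"],s["opening"]*9.3)
# arc waypoints in tool axes
R=Ro.from_quat(s["orientation"]).as_matrix();P=np.array([.576,.019]);g=np.array(s["position"])
a0=np.degrees(np.arctan2(*(g[:2]-P)[::-1]));print(g,a0,np.hypot(*(g[:2]-P)))
e=lambda a:.105*np.array([np.cos(np.radians(a)),np.sin(np.radians(a)),0])
for k in range(0,17):
    t=168-360+(a0+192)*(1-k/16)
    print(k,round(t,1),(100*R.T@(e(t)-e(a0))).round(2),round(k*.79/16,2))
E
```

```text
time_s: 4.85
position: [0.5357, -0.0767, 0.2432]
orientation: [0.273, 0.652, -0.273, 0.652]
ft_force: [0.2, 5.2, 0.4]
opening: 0.191
[0.20043264 5.15723358 0.44047759] 1.7799165577294007
[ 0.53570957 -0.07667726  0.24322297] -112.83633275842193 0.10381453551567311
0 -112.8 [0. 0. 0.] 0.0
1 -117.8 [-0.   -0.31 -0.85] 0.05
2 -122.7 [-0.   -0.55 -1.73] 0.1
3 -127.7 [-0.   -0.71 -2.62] 0.15
4 -132.6 [-0.   -0.79 -3.52] 0.2
5 -137.6 [-0.   -0.8  -4.43] 0.25
6 -142.5 [-0.   -0.72 -5.33] 0.3
7 -147.5 [-0.   -0.57 -6.22] 0.35
8 -152.4 [-0.   -0.34 -7.1 ] 0.4
9 -157.4 [-0.   -0.04 -7.96] 0.44
10 -162.3 [-0.    0.33 -8.78] 0.49
11 -167.3 [-0.    0.78 -9.57] 0.54
12 -172.2 [ -0.     1.29 -10.32] 0.59
13 -177.2 [ -0.     1.86 -11.02] 0.64
14 -182.1 [ -0.     2.5  -11.67] 0.69
15 -187.1 [ -0.     3.18 -12.26] 0.74
16 -192.0 [ -0.     3.92 -12.79] 0.79
```

Gripped (17.8 mm). Swing the first half.

```bash
python3 -m inch '[[1.2,[0,-0.3,-0.85],0.05],[1.2,[0,-0.55,-1.75],0.1],[1.2,[0,-0.7,-2.6],0.15],[1.2,[0,-0.8,-3.5],0.2],[1.2,[0,-0.8,-4.4],0.25],[1.2,[0,-0.7,-5.3],0.3],[1.2,[0,-0.55,-6.2],0.35],[1.2,[0,-0.35,-7.1],0.4]]'
cat > arc.py <<'E'
from h import *
s=bot.get_state();print(s["time_s"],s["ft_force"],s["opening"]*9.3)
R=Ro.from_quat(s["orientation"]).as_matrix();P=np.array([.576,.019]);g=np.array(s["position"])
a0=np.degrees(np.arctan2(*(g[:2]-P)[::-1]));a0-=360*(a0>0);print(g,a0,np.hypot(*(g[:2]-P)))
e=lambda a:np.r_[P,0]+.105*np.array([np.cos(np.radians(a)),np.sin(np.radians(a)),0])
for k in range(1,9):
    t=-192+(a0+192)*(1-k/8); d=100*R.T@(e(t)-g);d[0]=0
    print(k,round(t,1),d.round(2),round(k*.4/8,2))
E
python3 arc.py
```

```text
time_s: 5.65
position: [0.483, -0.0293, 0.2431]
orientation: [0.397, 0.584, -0.398, 0.585]
ft_force: [-0.2, -6.3, -1.7]
opening: 0.188
5.65 [-0.17848449 -6.31408988 -1.71667202] 1.7511522965355166
[ 0.48299648 -0.02933444  0.24313468] -152.53885466081832 0.10481351677578646
1 -157.5 [ 0.   -0.06 -0.94] 0.05
2 -162.4 [ 0.   -0.04 -1.85] 0.1
3 -167.3 [ 0.    0.06 -2.74] 0.15
4 -172.3 [ 0.    0.24 -3.63] 0.2
5 -177.2 [ 0.   0.5 -4.5] 0.25
6 -182.1 [ 0.    0.82 -5.34] 0.3
7 -187.1 [ 0.    1.22 -6.15] 0.35
8 -192.0 [ 0.    1.69 -6.92] 0.4
```

```bash
python3 -m inch '[[1.2,[0,-0.05,-0.95],0.05],[1.2,[0,-0.05,-1.85],0.1],[1.2,[0,0.05,-2.75],0.15],[1.2,[0,0.25,-3.6],0.2],[1.2,[0,0.5,-4.5],0.25],[1.2,[0,0.8,-5.3],0.3],[1.2,[0,1.2,-6.15],0.35],[1.2,[0,1.7,-6.9],0.4]]'
python3 arc.py | head -2
python3 - <<'E'
from h import *
ims=[cv2.cvtColor(im,cv2.COLOR_RGB2BGR) for c,im in look(["scene","top","wrist"])]
cv2.imwrite("pics/d.png",np.vstack([np.hstack([cv2.resize(i,(400,300)) for i in ims[:2]]),np.hstack([cv2.resize(ims[2],(400,300)),cv2.resize(ims[1][130:280,180:380],(400,300))])]))
E
```

```text
time_s: 6.45
position: [0.4727, 0.0408, 0.2429]
orientation: [-0.505, -0.493, 0.508, -0.494]
ft_force: [-5.6, -4.3, 3.8]
opening: 0.187
6.45 [-5.60130091 -4.30036495  3.81067467] 1.7359859088958387
[0.47268591 0.0408229  0.24290526] -191.92718673892176 0.1055937504918285
scene pivot 0.66 [239. 172.] [0.5799 0.0115 0.14  ]
scene grip 0.3 [236. 171.] [0.5499 0.0715 0.174 ]
scene grip 0.2 [308. 262.] [0.3277 0.2645 0.174 ]
scene lens 0.7 [310. 200.] [0.4079 0.0522 0.14  ]
scene board_center 0.72 [306. 261.] [0.4054 0.0573 0.006 ]
top pivot 0.8 [284. 130.] [0.5823 0.0215 0.14  ]
top lens 0.75 [267. 221.] [0.4083 0.0535 0.14  ]
wrist pivot 0.86 [290.  65.] [0.5765 0.0182 0.14  ]
wrist grip 0.66 [254. 248.] [0.4739 0.0423 0.174 ]
wrist board_center 0.62 [244. 238.] [0.3972 0.0571 0.006 ]
```

View pics/d.png

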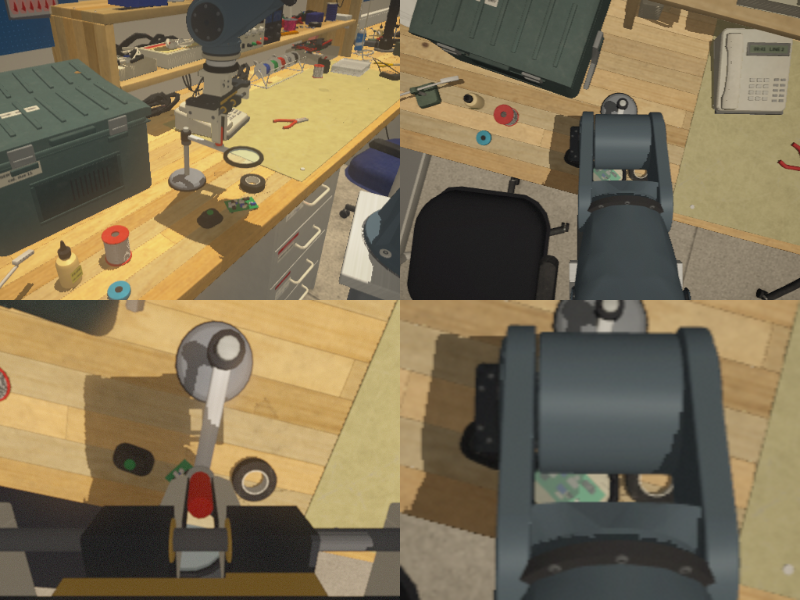

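The scene picture shows the lens above the board, between switch and tape. Next: release, rise and look again.

```bash
python3 -m inch '[[3,[0,0,0],0],[5,[0,0,0],0],[6,[0,0,0],0],[6,[0,0,0],0],[6,[-3,0,0],0],[6,[-7,0,0],0],[6,[-11,0,0],0],[6,[-13,0,0],0]]'
python3 -m inch '[[6,[0,0,3],0],[6,[0,0,7],0],[6,[0,0,11],0],[6,[0,0,15],0],[6,[0,0,19],0],[6,[0,0,23],0],[6,[0,0,27],0],[6,[0,0,27],0]]'
python3 - <<'E'
from h import *
ims=[cv2.cvtColor(im,cv2.COLOR_RGB2BGR) for c,im in look(["scene","top"])]
cv2.imwrite("pics/e.png",np.hstack([cv2.resize(ims[0],(400,300)),cv2.resize(ims[1][130:280,180:380],(400,300))]))
togo([.4,0,.3],-90)
E
```

```text
time_s: 8.0
position: [0.4736, 0.0413, 0.3762]
orientation: [0.506, 0.493, -0.505, 0.495]
ft_force: [0.8, 0.1, -0.0]
opening: 0.645
time_s: 8.8
position: [0.4669, -0.2322, 0.3763]
orientation: [0.507, 0.492, -0.507, 0.494]
ft_force: [-1.1, 0.1, 0.1]
opening: 0.647
scene pivot 0.78 [240. 171.] [0.5791 0.0074 0.14  ]
scene grip 0.82 [280. 169.] [0.4807 0.0258 0.174 ]
scene lens 0.58 [308. 201.] [0.4092 0.0571 0.14  ]
scene board_center 0.94 [310. 259.] [0.4024 0.0464 0.006 ]
top pivot 0.73 [285. 131.] [0.5792 0.0192 0.14  ]
top pivot 0.32 [268. 220.] [0.4113 0.0525 0.14  ]
top grip 0.89 [273. 187.] [0.4729 0.0439 0.174 ]
top lens 0.97 [264. 224.] [0.4026 0.0588 0.14  ]
t 9.3 yaw -91.3 pos [ 0.4674 -0.2281  0.3767] cm [  7.62  -7.27 -22.66] turn -0.022
```

View pics/e.png

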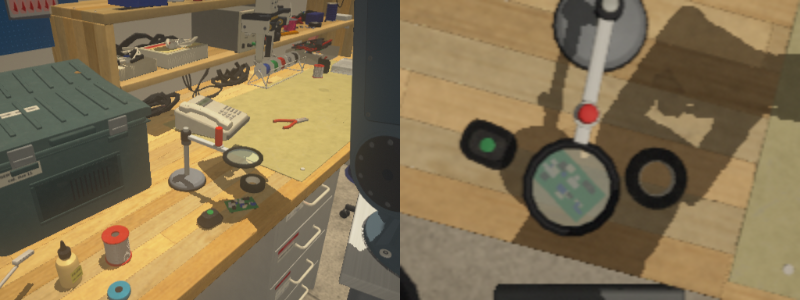

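Run:
```python
from h import *
print(ray("top",[265.5,223.5],.14),"board",ray("top",[263.5,221.5],.010),"scene board",ray("scene",[308,261.5],.006))
bot.capture("top")
for r in bot.regions_of("lens","top"):
    ys,xs=np.nonzero(r["region"]);print(r["confidence"],xs.min(),xs.max(),ys.min(),ys.max())
```

```text
[0.40412427 0.05649424 0.14      ] board [0.40100239 0.0576291  0.01      ] scene board [0.40271984 0.05627759 0.006     ]
0.73 242 292 125 247
```

Lens (0.404, 0.056) and board (0.402, 0.057) agree to about 3 mm, and the robot is clear of everything.

```bash
python3 -c "
from station import bot
print(bot.get_state()['ft_force']);bot.finish_job()"
```

```text
[ 0.06385001 -0.30095629  0.36714471]
the job is handed in; nothing more can be done
```

I gripped the red grip from above, swung the magnifier arm about 79° until the lens was over the green circuit board, let go, backed away and handed the job in at about 9.4 s. No verdict was reported.

**Lens over board:** My readings from the last pictures put the lens at about (0.404, 0.056) and the board at (0.401–0.403, 0.056–0.058). That is roughly 3 mm apart, against the 20 mm allowed.

**After release:** In the last picture the board shows through the middle of the lens. It had not visibly moved, and neither had the tape or the switch. The gripper was about 25 cm away, with the wrist force near zero.

**Readings that disagreed:** In the last check the network placed the board about 1 cm off in y in the scene camera, and it did not report the board through the lens in the top camera. The board position above is therefore my own pixel reading from both cameras. It agrees with the earlier wrist-camera reading from straight above, (0.4025, 0.055).

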